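# Unlock the repair-bench case with the right key and park the key

### The arm

A 6-joint arm with a two-finger parallel gripper is mounted at the origin on the work surface. World frame = base frame: x ahead of the robot, y to its left, z up, the work surface at z = 0. Lengths are in mm, angles in rad, forces in N, time in s.
With the tool pointing down it reaches from about 275 to 750 mm from the base axis. Payload 10.2 kg.
Tool frame: the origin (TCP) lies between the finger pads; the fingertips stand 11 mm ahead of it and the grasp point (between the pads) lies 8 mm behind it; z points along the fingers, y is the line along which they close (so a half turn about z gives the same grasp; the last joint's range is limited). The gripper opens to 85 mm and grips with 20 to 120 N. Pads are 22 mm wide; open, the fingers measure 114 mm over their backs; the gripper's body (76 mm by 85 mm) begins 54 mm behind the grasp point. The pads swing forward as they close: fully open they stand 13 mm farther back than shut.
Start: joints at [-1.467, 0.313, 1.498, -0, 1.331, -0.223], TCP at [168.52, -497.224, 205.294] pointing down, gripper open.
Joint ranges: [-2.94, 2.94], [-0.97, 2.17], [0.19, 2.56], [-1.23, 4.37], [0.02, 3.11], [-2.88, 2.88]. Speed limits (rad/s): [2.39, 2.39, 3.01, 3.14, 3.14, 3.14].

### API

Orientations are given as a unit quaternion [w, x, y, z].
In Python, from rig import sense, eyes, finish_job gives the robot as it stands.
- The arm moves only by the shell command python3 -m jog 'ROWS' [FORCE]. ROWS is JSON, a list of rows, each a list of 7 numbers: the shift along the tool's x, y, z in m, then the turn, a rotation vector about the tool's x, y, z in rad, then the finger opening in m, from 0 to 0.0854. In form: [[dx, dy, dz, rx, ry, rz, gripper], ...]. A call has 1 to 5 rows; each row shifts and turns the commanded pose from where the row before left it, along the tool's axes as they then stand; what a row does not reach is not made up. A row lasts 1/10 s, in which the tool goes at most 50 mm and 8.59 degrees, less where a joint would pass 70% of its speed; a pose out of reach is approached as far as the arm can. A call is refused whole if a number of a shift passes 0.05 or a number of a turn 0.15, either way. A call with a gripper value outside its range is refused whole. The fingers move at their own pace and stop on an object; FORCE is the grip in N (left out, the last holds). Time passes only in rows, so rows that do not move let the fingers close. It gives the time, the measured TCP pose, the force, the opening and the grip force at its end, in the units of the state.
- sense(): the state, without advancing time (a new reading comes with each control period).
- eyes.capture(name): name is "scene" or "side" or "wrist"; returns the picture (420x560x3 uint8, red, green, blue); there is no depth.
- eyes.calibration(name): a dict with "fx", "fy", "cx", "cy" (pixels), "dist" ([k1, k2, p1, p2, k3] as OpenCV has them; the pictures are not rectified), "cam_to_world" (4x4, takes a point from camera to world coordinates); the wrist camera has in their place "mount" (4x4, takes a point from camera to tool coordinates, whose origin is the TCP and whose axes are the flange's). Camera axes: x right, y down, z forward; pixel columns grow to the right and rows downward; lengths in mm; the calibration is good to about 2 mm. A picture is of the moment at which its call begins: read the wrist's pose just before it. calibration takes no time and is no camera call.
- finish_job(): hands the job in; it is judged then, once.
The state is a dict: "time_s": time; "joints": joint angles; "dq": joint speeds; "tau": joint torques, N m; "eef_pos": TCP position; "ee_rot": TCP orientation; "force": force on the tool from outside, world axes, zero at the start; "wrist_torque": the same for the moment, N m; "grip_width": opening from 0.0 (shut) to 1.0 (fully open); "grip_force": force on a finger pad.
Only numpy, scipy, OpenCV 4.12 (cv2) and the standard library are available. Lean on these libraries where they do the work, as an engineer would, in place of code of your own. Each camera call takes 0.05 s, during which the arm holds its last target. There are 200 camera calls.

### The job

Only one of the three keys hanging in the wooden rack fits the slot of the grey case's lock: the green-handled key with the flat blade. Push it fully home in the lock, turn it clockwise as far as it goes so that the orange tongue draws back under the door, then pull it out and stand it upright, fully down, in the yellow holder.

Things in the scene. Friction and masses are not known exactly. Their poses are not given: they have to be found in the camera images.
- key_flat: Green key, 90 g, hanging upright by its collar in one of 3 rack holes (rack top at 56 mm; red and blue keys beside it, 60 mm off, do not fit). Origin: blade's lower tip; z up; half a turn about z is the same. Going up from the origin: steel blade 18 (x) by 6 (y), 0 to 26 mm, lowest 4 mm narrower; collar 38 across, 26 to 31 mm; handle plate 34 (x, along the rack row) by 10 (y), 31 to 71 mm.
- latch (a joint): Turn of the lock's brass core, rad: 0 to 0.15 at the start (orange tongue sticks out past the edge of the case's door), 1.3 at its stop; grows clockwise seen from above. Friction about 0.06 N m; it stays where it is left. Above 1.0 the tongue is clear of the edge.
- lock_slot (a point): Centre of the slot's mouth, 93 mm above the table, in the flat top of the 34 mm square brass core; turns with the core about its z (up). x along the slot, y across. Slot 23 by 10 mm, 3 mm chamfer, 28 mm deep: the key goes in until its collar lies on the core, with 13 degrees of play. Fixed ring 62 mm across around it, fixed case 220 by 200 mm below, its door 65 mm above the table.
- holder_mouth (a point): Centre of the hole, at the top face, of the yellow holder: a fixed block 64 by 64 mm, 36 mm high, through hole 27 mm square with a 3 mm chamfer; z up. A key let down into it stands upright on its collar at any yaw, blade tip 26 mm below the top.
There are look-alikes about, which are no part of the job. Of the things shaped like the part that bears holder_mouth, the yellow one is meant.

How it is judged (in metres and radians):
On the way, in this order (a step that is already met when the one before it is completed fails the run):
1. the flat key is home in the lock's slot (blade at least 20 mm in, within 8 mm of the lock's axis) (z of key_flat in the frame of lock_slot below -0.02 m and horizontal distance between key_flat and lock_slot below 0.008 m), for 0.1 s.
2. the latch is turned past 1.0 rad with the key still in the slot (value of joint latch above 1 rad and z of key_flat in the frame of lock_slot below -0.015 m and horizontal distance between key_flat and lock_slot below 0.01 m), for 0.1 s.
At the end, for the whole second after the job is handed in: The latch is still turned past 1.0 rad, and the flat key stands at rest and upright (within 0.2 rad) in the yellow holder, its tip within 12 mm of the hole's centre and at least 18 mm below the holder's top (value of joint latch above 1 rad and horizontal distance between key_flat and holder_mouth below 0.012 m and z of key_flat in the frame of holder_mouth below -0.018 m and angle between key_flat's own z axis and vertical below 0.2 rad and linear speed of key_flat below 0.03 m/s); the robot touches nothing.
It also fails if it takes over 53 s, if anything falls off the work surface, if the arm or the gripper's body presses on something with over 40 N, if the wrist force passes 120 N, or if a joint passes its speed limit or range.

## Working session

There is one attempt and no reset: what is moved stays moved. The work goes in short steps, Python scripts to look and compute and a shell command to move; the robot and the scene stay as the last step left them, time stands still between calls to the robot, and variables do not carry over. Pictures are saved under pics/ and viewed, at most 10 in all, crops included, and the job is handed in when it is done.

```bash
ls; mkdir -p pics
python3 - <<'E'
from rig import sense, eyes
import cv2
s=sense();print(s)
for n in("scene","side"):
    print(n,eyes.calibration(n)); cv2.imwrite(f"pics/{n}0.png",eyes.capture(n)[:,:,::-1])
print(eyes.calibration("wrist"))
E
```

```text
pics
{'time_s': 0.0, 'joints': array([-1.46741052e+00,  3.13420141e-01,  1.49843833e+00, -2.67153517e-05,
        1.33097501e+00, -2.23426028e-01]), 'dq': array([ 0.00090687,  0.00086436,  0.00056595,  0.00190331, -0.000437  ,
        0.0005897 ]), 'tau': array([ 2.69540942e-04, -4.12273443e+01, -2.59740919e+01, -4.99814735e-05,
        4.27841151e-03, -4.42238353e-07]), 'eef_pos': array([ 168.47652299, -496.93191399,  204.74989877]), 'ee_rot': array([-6.20075157e-04,  9.86678226e-01,  1.62682798e-01,  2.42649172e-05]), 'force': array([-0.33346034,  0.20554341,  0.1551937 ]), 'wrist_torque': array([-0.0348833 ,  0.02891301,  0.01709018]), 'grip_force': 0.0, 'grip_width': 1.0006736711951634}
scene {'fx': 540.0842606649493, 'fy': 540.0842606649493, 'cx': 271.85775378172315, 'cy': 211.77313451155402, 'dist': array([-0.22117624,  0.        ,  0.        ,  0.        ,  0.        ]), 'cam_to_world': array([[-9.56292419e-02,  6.80145474e-01, -7.26813032e-01,
         1.39636367e+03],
       [ 9.95250978e-01,  7.86662992e-02, -5.73332719e-02,
         3.15220903e+01],
       [ 1.81807260e-02
[... 528 characters left out ...]
 [-1.14800339e-02, -7.20055561e-01, -6.93821446e-01,
         6.21280066e+02],
       [ 0.00000000e+00,  0.00000000e+00,  0.00000000e+00,
         1.00000000e+00]])}
{'fx': 322.9503414407112, 'fy': 322.9503414407112, 'cx': 275.2407503851731, 'cy': 208.42913190758114, 'dist': array([-0.04781959,  0.        ,  0.        ,  0.        ,  0.        ]), 'mount': array([[-1.53145387e-03, -9.55678365e-01, -2.94408759e-01,
         7.45917532e+01],
       [ 9.99998825e-01, -1.44438239e-03, -5.13188116e-04,
         1.45712574e+00],
       [ 6.52039535e-05, -2.94409199e-01,  9.55679454e-01,
        -1.68458715e+02],
       [ 0.00000000e+00,  0.00000000e+00,  0.00000000e+00,
         1.00000000e+00]])}
```

View pics/scene0.png

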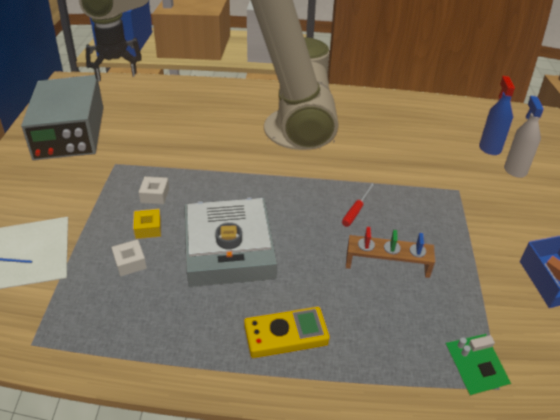

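View pics/side0.png

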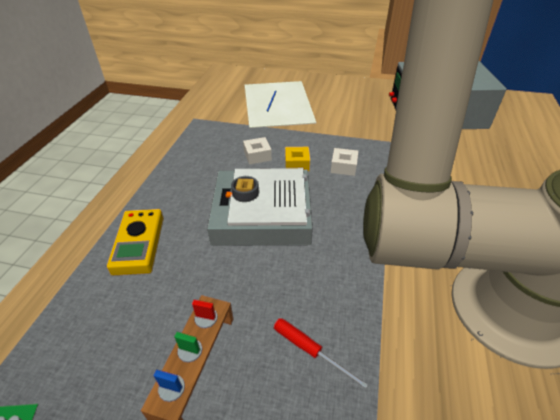

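The scene picture shows the green key at (394,238), between red (368,237) and blue (420,243). The green PCB at (478,362) is a look-alike. The yellow holder is at (147,222), with white look-alikes at (153,188) and (129,257), and the yellow multimeter at (287,331). The lock core is at (229,235). In the side picture the green key is at (188,345), the yellow holder at (297,157) and the lock at (245,187).

```bash
cat > h.py <<'E'
from rig import sense, eyes
import cv2, numpy as np
from scipy.spatial.transform import Rotation as R
def tool(s=None):
    s=s or sense(); T=np.eye(4); q=s['ee_rot']; T[:3,:3]=R.from_quat([q[1],q[2],q[3],q[0]]).as_matrix(); T[:3,3]=s['eef_pos']; return T
def grab(n):
    T=tool(); c=eyes.calibration(n); M=c['cam_to_world'] if n!='wrist' else T@c['mount']
    return eyes.capture(n)[:,:,::-1].copy(), (c,M)
def ray(cal,uv):
    c,M=cal; K=np.array([[c['fx'],0,c['cx']],[0,c['fy'],c['cy']],[0,0,1]])
    p=cv2.undistortPoints(np.array(uv,float).reshape(-1,1,2),K,np.array(c['dist'],float)).reshape(-1,2)
    return M[:3,3], np.c_[p,np.ones(len(p))]@M[:3,:3].T
def plane(cal,uv,z):
    o,d=ray(cal,uv); return o+d*((z-o[2])/d[:,2])[:,None]
def tri(c1,u1,c2,u2):
    o1,d1=ray(c1,u1);o2,d2=ray(c2,u2);A=np.c_[d1[0],-d2[0]];t=np.linalg.lstsq(A,o2-o1,rcond=None)[0]
    a=o1+t[0]*d1[0];b=o2+t[1]*d2[0];return (a+b)/2,np.linalg.norm(a-b)
def hsv(img,lo,hi): return cv2.inRange(cv2.cvtColor(img,cv2.COLOR_BGR2HSV),np.array(lo),np.array(hi))
def blobs(m,amin=20):
    n,_,st,ce=cv2.connectedComponentsWithStats(m); return [(ce[i],st[i]) for i in range(1,n) if st[i][4]>=amin]
E
python3 - <<'E'
from h import *
np.set_printoptions(precision=1,suppress=True)
a,ca=grab('scene');b,cb=grab('side')
for nm,lo,hi in(('green',(45,100,40),(80,255,255)),('yel',(20,150,100),(32,255,255)),('brass',(12,100,80),(28,255,255))):
    for i,m in(('scene',a),('side',b)):
        print(nm,i,[(c,s) for c,s in blobs(hsv(m,lo,hi),30) if s[4]<3000])
print(tri(ca,[394,238],cb,[188,345]),tri(ca,[147,219],cb,[297,155]),tri(ca,[229,231],cb,[245,185]))
print(plane(ca,[[394,238]],81),plane(ca,[[147,219]],36),plane(ca,[[229,231]],93),plane(ca,[[368,235],[420,241]],81))
print(plane(cb,[[188,345]],81),plane(cb,[[297,155]],36),plane(cb,[[245,185]],93))
cv2.imwrite('pics/crop.png',np.hstack([cv2.resize(a[190:290,100:200],(400,400),interpolation=2),cv2.resize(b[290:390,140:240],(400,400),interpolation=2)]))
E
```

```text
green scene [(array([ 42.4, 135.1]), array([ 31, 129,  24,  12, 203], dtype=int32)), (array([393.9, 239.2]), array([391, 230,   6,  21,  78], dtype=int32)), (array([307.6, 322.9]), array([299, 314,  19,  19, 258], dtype=int32)), (array([473.4, 338.1]), array([465, 334,  21,  11,  56], dtype=int32)), (array([477.9, 368.3]), array([ 446,  340,   65,   55, 1760], dtype=int32))]
green side [(array([397.3,  79.6]), array([395,  72,   6,  17,  62], dtype=int32)), (array([130. , 250.1]), array([117, 244,  27,  13, 280], dtype=int32)), (array([186.7, 342.2]), array([174, 332,  25,  22, 344], dtype=int32)), (array([ 18.5, 411.2]), array([  0, 404,  38,  16, 468], dtype=int32))]
yel scene [(array([146.6, 223.2]), array([133, 209,  28,  29, 715], dtype=int32)), (array([228.4, 231.6]), array([222, 226,  14,  12, 139], dtype=int32)), (array([281.1, 334.6]), array([ 244,  307,   86,   51, 2272], dtype=int32))]
yel side [(array([297.2, 157.1]), array([285, 147,  25,  24, 512], dtype=int32)), (array([244.3, 184. ]), array([236, 179,  17,  11, 163], dtype=int32)), (array([135.6, 241.9]), array([ 107,
[... 1119 characters left out ...]
 305], dtype=int32)), (array([297.3, 157.2]), array([285, 146,  26,  25, 545], dtype=int32)), (array([244.2, 184.4]), array([235, 178,  19,  14, 219], dtype=int32)), (array([137. , 241.8]), array([ 106,  209,   57,   67, 2042], dtype=int32)), (array([186.3, 365.1]), array([ 141,  295,   92,  125, 2930], dtype=int32))]
(array([533.7, 243.2,  85.8]), np.float64(2.9021206586091393)) (array([ 485.9, -346.8,   34.3]), np.float64(2.1397086964237624)) (array([ 559.3, -129.1,   92.2]), np.float64(1.317789940043797))
[[528.  243.2  81. ]] [[ 486.4 -347.    36. ]] [[ 559.4 -129.4   93. ]] [[524.9 183.5  81. ]
 [531.2 303.3  81. ]]
[[536.  242.6  81. ]] [[ 485.8 -342.8   36. ]] [[ 559.1 -127.3   93. ]]
```

View pics/crop.png

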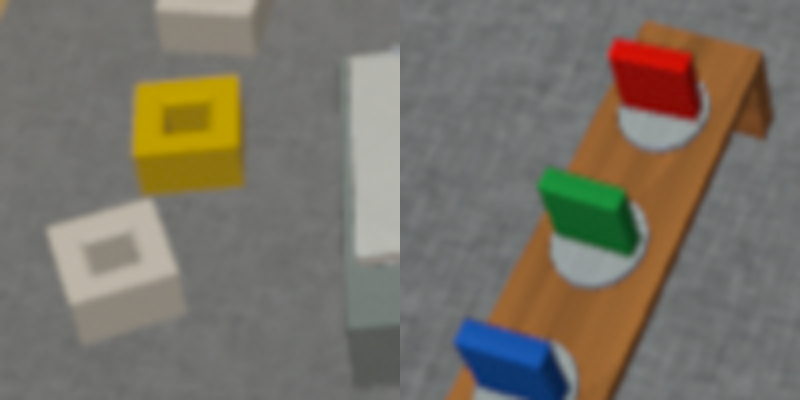

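The crop shows the yellow holder with its square hole at scene (147,219). The green plate key sits between red and blue, with its plate standing *across* the rack row, so I'll measure its yaw myself. Next I fly over the holder and then the lock with the wrist camera.

```bash
python3 -m jog '[[0.042,-0.006,0,0,0,0,0.035],[0.042,-0.006,0,0,0,0,0.035],[0.042,-0.006,0,0,0,0,0.035],[0.042,-0.006,0,0,0,0,0.035],[0.042,-0.006,0,0,0,0,0.035]]' 30 >/dev/null; python3 -m jog '[[0.042,-0.006,0,0,0,0,0.035],[0.042,-0.006,0,0,0,0,0.035],[0.042,-0.006,0,0,0,0,0.035],[0,0,0,0,0,0,0.035],[0,0,0,0,0,0,0.035]]'
python3 - <<'E'
from h import *
np.set_printoptions(precision=1,suppress=True)
a,ca=grab('wrist');cv2.imwrite('pics/w1.png',a)
s=sense();print(s['eef_pos'],s['joints'],s['time_s'])
for c,st in blobs(hsv(a,(18,120,70),(32,255,255)),100): print(c,st,plane(ca,[c],36)[0],plane(ca,[c],93)[0])
E
```

```text
time_s: 1.2
eef_pos: [471.6, -343.4, 204.8]
ee_rot: [-0.0, 0.987, 0.163, -0.0]
force: [-0.3, -0.8, -0.2]
grip_width: 0.411
grip_force: 0.0
[ 471. -344.  205.] [-0.8  0.4  1.3 -0.   1.4  0.4] 1.25
[62.2 18.4] [  39    0   52   39 1454] [559.1 -99.5  36. ] [ 556.3 -136.9   93. ]
[531.3  28.7] [ 493    0   67   55 3031] [ 697.7 -531.3   36. ] [ 671.5 -495.7   93. ]
[482.2 283.8] [  370   110   190   297 21420] [ 434.3 -621.2   36. ] [ 452.6 -570.4   93. ]
[287.1 170.7] [ 255  138   66   67 3374] [ 487.7 -352.4   36. ] [ 497.  -347.1   93. ]
[ 47.8 317.4] [   0  268  130  109 7385] [ 215.1 -127.9   36. ] [ 270.5 -160.5   93. ]
[261.4 355.3] [ 224  337  100   33 1571] [ 251.1 -400.7   36. ] [ 300.4 -387.2   93. ]
[125.2 360.9] [117 353  17  20 119] [ 182.3 -234.6   36. ] [ 243.2 -249.2   93. ]
[425.3 361.1] [418 352  17  21 125] [ 308.7 -607.9   36. ] [ 348.3 -559.4   93. ]
[155.  396.6] [ 125  364   52   56 1010] [ 134.9 -284.5   36. ] [ 203.9 -290.6   93. ]
[386.  385.1] [375 364  32  34 492] [ 256.1 -575.5   36. ] [ 304.5 -532.4   93. ]
```

View pics/w1.png

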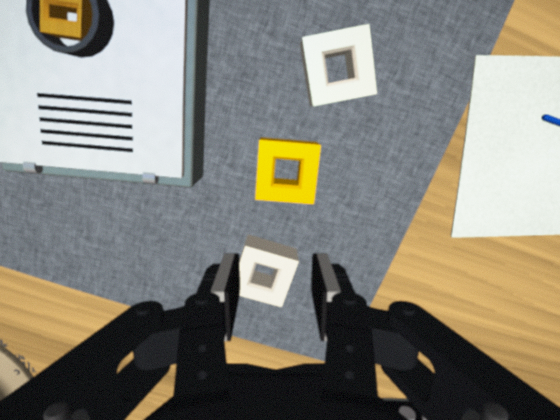

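The wrist picture shows the yellow holder's top at (288,171) with its hole at (286,170). White blocks are above and below it, and the lock core is at the top left, (65,18). Now the lock.

```bash
python3 -m jog '[[0.028,-0.035,-0.008,0,0,0,0.035],[0.028,-0.035,-0.008,0,0,0,0.035],[0.028,-0.035,-0.008,0,0,0,0.035],[0.028,-0.035,-0.008,0,0,0,0.035],[0.028,-0.035,-0.008,0,0,0,0.035]]' >/dev/null; python3 -m jog '[[0,0,0,0,0,0,0.035],[0,0,0,0,0,0,0.035]]'
python3 - <<'E'
from h import *
np.set_printoptions(precision=1,suppress=True)
a,ca=grab('wrist');cv2.imwrite('pics/w2.png',a);np.savez('pics/w2.npz',M=ca[1])
for c,st in blobs(hsv(a,(12,100,60),(32,255,255)),200): print(c,st,plane(ca,[c],93)[0])
o,d=ray(ca,[[275,208]]);print(o)
c=eyes.calibration('wrist')
p=np.linalg.inv(ca[1])@np.array([559,-129,93,1]);u,v=int(c['fx']*p[0]/p[2]+c['cx']),int(c['fy']*p[1]/p[2]+c['cy']);print(u,v)
cv2.imwrite('pics/w2c.png',cv2.resize(a[v-70:v+70,u-70:u+70],(560,560),interpolation=2))
E
```

```text
time_s: 1.95
eef_pos: [547.3, -133.7, 245.4]
ee_rot: [0.0, 0.987, 0.163, -0.0]
force: [0.0, -1.4, 0.0]
grip_width: 0.412
grip_force: 0.0
[ 31.1 108.2] [   0   74   68   64 2252] [545.7 116.5  93. ]
[278.7 172.8] [ 259  152   39   41 1038] [ 561.5 -134.1   93. ]
[526.  330.5] [ 473  214   87  194 7127] [ 474.5 -485.6   93. ]
[412.5 265.9] [ 381  238   65   57 2945] [ 510.2 -308.9   93. ]
[ 35.4 339.1] [   0  292  106  109 5952] [269.2  84.8  93. ]
[162.4 388.4] [143 363  34  45 776] [248.3 -82.6  93. ]
[406.2 410.5] [383 400  44  20 411] [ 313.2 -398.7   93. ]
[ 618.4 -111.   413.9]
273 173
```

View pics/w2c.png

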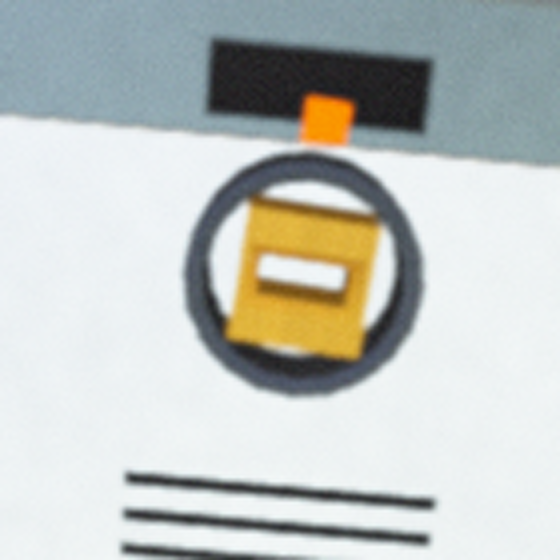

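The crop shows the brass core, with the slot running nearly along image x at about (279,171) full-frame and tilted slightly clockwise. The tongue points towards +x. Now the exact geometry.

Run:
```python
from h import *
np.set_printoptions(precision=1,suppress=True)
c=eyes.calibration('wrist')
def rect(f,M,lo,hi,uv,z):
    m=hsv(cv2.imread(f),lo,hi); cs,_=cv2.findContours(m,cv2.RETR_CCOMP,cv2.CHAIN_APPROX_NONE)
    for k in cs:
        (x,y),w,a=cv2.minAreaRect(k)
        if np.hypot(x-uv[0],y-uv[1])<15 and min(w)>5:
            P=plane((c,M),k.reshape(-1,2),z)[:,:2].astype(np.float32); r=cv2.minAreaRect(P);print(f,len(k),(x,y),np.array(r[0]),np.array(r[1]),'ang',r[2])
M2=np.load('pics/w2.npz')['M']
rect('pics/w2.png',M2,(12,100,60),(32,255,255),(279,172),93)
# corners and slot line by eye from the crop
P=plane((c,M2),[[203+x/4,103+y/4] for x,y in[(250,198),(383,215),(362,358),(228,335),(260,252),(350,268)]],93)[:,:2]
print(P,P[:4].mean(0))
for i,j in((0,1),(3,2),(0,3),(1,2),(4,5)): d=P[j]-P[i];print(np.linalg.norm(d),np.degrees(np.arctan2(d[1],d[0])))
# ring outer circle, dark
q=np.float32([[203+x/4,103+y/4] for x,y in[(185,275),(424,285),(310,152),(298,396)]]);print(plane((c,M2),q,93)[:,:2],plane((c,M2),q,93)[:,:2].mean(0))
# holder, pic w1
T=np.eye(4);T[:3,:3]=R.from_quat([.98668,.16268,0,0]).as_matrix();T[:3,3]=[471,-344,205]
rect('pics/w1.png',T@c['mount'],(22,150,170),(32,255,255),(287,171),36)
# same from w2
print('holder in w2'); rect('pics/w2.png',M2,(18,120,70),(32,255,255),(412,266),36)
```

```text
pics/w2.png 133 (278.738525390625, 172.62844848632812) [ 561.4 -134.2] [37.6 36. ] ang 8.813360214233398
pics/w2.png 55 (277.97296142578125, 170.6621551513672) [ 563.3 -132.7] [ 9.  24.6] ang 9.042351722717285
[[ 576.5 -115.2]
 [ 583.1 -147.7]
 [ 546.9 -155.1]
 [ 541.7 -120.7]
 [ 564.5 -121.7]
 [ 567.9 -144.4]] [ 562.1 -134.7]
33.221656994961535 -78.60815770878001
34.76497702806187 -81.37281419743297
35.22923836454638 -171.00438161652193
36.87528689205576 -168.5616552098727
22.916839823450832 -81.52021387172414
[[ 553.  -105.7]
 [ 569.8 -163.5]
 [ 591.9 -125.6]
 [ 532.1 -142.8]] [ 561.7 -134.4]
pics/w1.png 235 (287.14111328125, 171.341796875) [ 485.7 -353.6] [65.  64.1] ang 13.890848159790039
pics/w1.png 98 (286.3524475097656, 171.12295532226562) [ 486.3 -352.6] [28.4 29.2] ang 13.341865539550781
holder in w2
pics/w2.png 196 (413.195068359375, 266.243896484375) [ 489.8 -344.8] [77.3 78.1] ang 14.078773498535156
pics/w2.png 28 (411.0, 264.5) [ 492.2 -341.3] [13.  12.9] ang 18.130403518676758
```

The slot's long axis lies along world yaw −81° (equal to 99°). The lock is at about (560,−131) and the holder at about (486,−350). The wrist camera looks a few mm off in tool y, because the finger midpoint appears at u≈280 instead of 272. I'll correct for this once the key is in hand. On to the key.

```bash
python3 -m jog '[[0.0125,-0.0455,0,0,0,0,0.035],[0.0125,-0.0455,0,0,0,0,0.035],[0.0125,-0.0455,0,0,0,0,0.035],[0.0125,-0.0455,0,0,0,0,0.035],[0.0125,-0.0455,0,0,0,0,0.035]]' >/dev/null; python3 -m jog '[[0.0125,-0.0455,0,0,0,0,0.035],[0.0125,-0.0455,0,0,0,0,0.035],[0.0125,-0.0455,0,0,0,0,0.035],[0,0,0.015,0,0,0.126,0.035],[0,0,0.015,0,0,0.126,0.035]]' >/dev/null; python3 -m jog '[[0,0,0.015,0,0,0.126,0.035],[0,0,0,0,0,0,0.035],[0,0,0,0,0,0,0.035]]'
python3 - <<'E'
from h import *
np.set_printoptions(precision=1,suppress=True)
a,ca=grab('wrist');cv2.imwrite('pics/w3.png',a);np.savez('pics/w3.npz',M=ca[1])
print(sense()['joints'])
for nm,lo,hi in(('g',(45,100,40),(80,255,255)),('b',(100,120,60),(125,255,255)),('r',(0,150,60),(6,255,255))):
  for c,st in blobs(hsv(a,lo,hi),100): print(nm,c,st,plane(ca,[c],101)[0])
E
```

```text
time_s: 3.3
eef_pos: [526.2, 242.3, 200.6]
ee_rot: [0.0, 1.0, -0.025, -0.0]
force: [0.9, -0.1, 0.7]
grip_width: 0.413
grip_force: 0.0
[ 0.2  0.4  1.3 -0.   1.4  1.9]
g [277.6 183.7] [272 162  12  44 445] [540.5 238.1 101. ]
b [210.7 182.9] [202 162  19  44 688] [544.1 294.8 101. ]
r [344.4 184. ] [336 163  18  43 622] [537.4 181.4 101. ]
r [359.1 272.4] [346 255  28  40 604] [452.5 166.5 101. ]
```

View pics/w3.png

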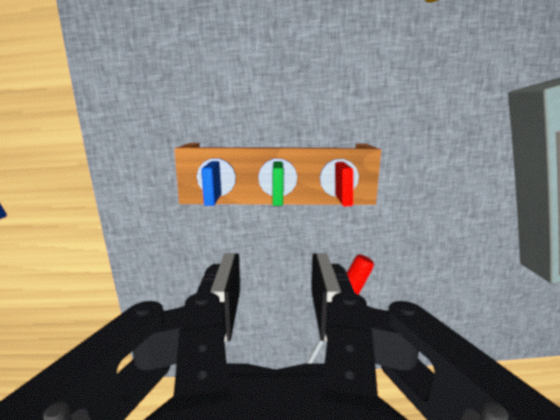

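The wrist picture shows the green key at (278,184), centred between the fingers and with its plate aligned with tool x. Its collar disc is centred near (277,177). I'll get the tool-x offset from the plate's edge and the collar.

Run:
```python
from h import *
np.set_printoptions(precision=1,suppress=True)
c=eyes.calibration('wrist');M=np.load('pics/w3.npz')['M'];a=cv2.imread('pics/w3.png')
print('collar',plane((c,M),[[278,158],[278,197],[259,178],[297,178]],61)[:,:2])
print('plate top end (x-17)',plane((c,M),[[277.6,206],[277.6,162]],101)[:,:2],'bottom end x+17', plane((c,M),[[277.6,162]],62))
g=cv2.cvtColor(a,cv2.COLOR_BGR2GRAY)
for v in(265,280,300): print(v,g[v,215:345:1].tolist())
print(a[160:210:2,277].tolist())
```

```text
collar [[556.5 236.7]
 [518.  238.5]
 [538.  256. ]
 [536.1 219.2]]
plate top end (x-17) [[520.8 239.1]
 [559.  237.2]] bottom end x+17 [[552.8 237.2  62. ]]
265 [26, 26, 26, 36, 69, 95, 108, 117, 109, 109, 109, 111, 114, 109, 111, 99, 72, 41, 21, 21, 15, 17, 14, 41, 96, 144, 165, 165, 165, 159, 149, 151, 150, 148, 154, 156, 153, 152, 153, 157, 162, 164, 166, 165, 164, 159, 158, 158, 160, 158, 163, 163, 163, 165, 161, 155, 153, 152, 157, 156, 160, 161, 157, 160, 157, 161, 163, 162, 163, 164, 157, 151, 148, 157, 158, 157, 154, 154, 151, 160, 157, 157, 160, 156, 163, 162, 154, 152, 148, 155, 161, 164, 168, 166, 163, 149, 113, 64, 26, 20, 17, 15, 25, 32, 55, 84, 108, 108, 112, 109, 108, 113, 109, 110, 109, 101, 84, 46, 27, 27, 31, 29, 25, 35, 55, 82, 110, 131, 146, 151]
280 [102, 105, 112, 111, 106, 109, 110, 110, 113, 111, 105, 94, 63, 24, 18, 24, 10, 18, 11, 15, 18, 12, 15, 23, 52, 97, 132, 151, 148, 152, 152, 151, 156, 157, 154, 152, 154, 157, 162, 170, 173, 173, 159, 153, 158, 157, 157, 151, 154, 161, 166, 163, 155, 155, 160, 162, 164, 160, 166, 165, 162, 158, 152, 155, 152, 152, 15
[... 584 characters left out ...]
, 163, 158, 159, 151, 154, 150, 156, 158, 155, 153, 156, 154, 158, 151, 148, 147, 143, 141, 145, 150, 155, 154, 146, 147, 147, 150, 152, 153, 149, 152, 157, 160, 162, 154, 155, 149, 114, 65, 30, 13, 19, 17, 19, 20, 22, 17, 31, 37, 48, 67, 117, 176, 213, 219, 208, 158, 85, 31, 22, 19, 24, 19, 24, 23, 21, 18, 26, 32, 29]
[[217, 196, 181], [51, 96, 31], [34, 90, 12], [35, 100, 16], [65, 170, 27], [87, 209, 37], [84, 210, 40], [87, 212, 42], [80, 209, 37], [80, 210, 37], [82, 208, 36], [81, 208, 37], [81, 209, 40], [77, 205, 33], [79, 207, 33], [83, 208, 38], [74, 207, 34], [75, 203, 32], [78, 206, 31], [72, 201, 26], [74, 205, 32], [74, 203, 30], [69, 192, 30], [114, 133, 101], [161, 155, 147]]
```

```bash
python3 -m jog '[[0.01,0,0.02,0,0,0,0.035],[0,0,0.035,0,0,0,0.035],[0,0,0.035,0,0,0,0.035],[0,0,0.0235,0,0,0,0.035],[0,0,0.01,0,0,0,0.035]]' && python3 -m jog '[[0,0,0,0,0,0,0.035],[0,0,0,0,0,0,0.0],[0,0,0,0,0,0,0.0],[0,0,0,0,0,0,0.0],[0,0,0,0,0,0,0.0]]' 60
python3 - <<'E'
from h import *
a,ca=grab('wrist');cv2.imwrite('pics/w4.png',a)
E
```

```text
time_s: 3.85
eef_pos: [535.2, 242.5, 75.4]
ee_rot: [0.0, 1.0, -0.025, -0.001]
force: [-0.0, 0.2, -0.0]
grip_width: 0.41
grip_force: 0.0
time_s: 4.35
eef_pos: [535.8, 243.2, 77.5]
ee_rot: [-0.0, 1.0, -0.026, 0.001]
force: [-0.3, 0.4, -0.6]
grip_width: 0.001
grip_force: 0.0
```

The fingers shut on nothing, so I need to look.

Run:
```python
from h import *
a=cv2.imread('pics/w4.png');b,_=grab('side')
cv2.imwrite('pics/v5.png',np.hstack([cv2.resize(a[130:410,100:460],(450,350)),cv2.resize(b[270:410,120:260],(350,350))]))
```

```text
(no output)
```

View pics/v5.png

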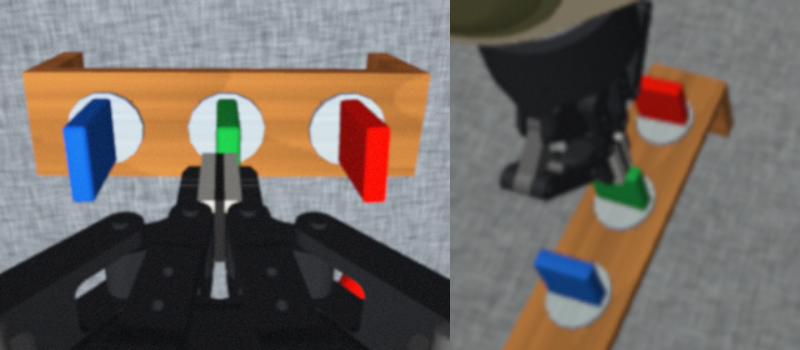

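Run:
```python
from h import *
np.set_printoptions(precision=1,suppress=True)
T=tool();print(sense()['eef_pos'],sense()['grip_width'])
for n in('side','scene','wrist'):
    c=eyes.calibration(n);M=c['cam_to_world'] if n!='wrist' else T@c['mount'];K=np.array([[c['fx'],0,c['cx']],[0,c['fy'],c['cy']],[0,0,1]]);Mi=np.linalg.inv(M)
    P=np.array([(T@[x,0,z,1])[:3] for x in(-11,0,11) for z in(11,0,-20)]+[[534,242,101],[517,242,101],[551,242,101],[534,242,61]])
    uv=cv2.projectPoints(P,cv2.Rodrigues(Mi[:3,:3])[0],Mi[:3,3],K,np.array(c['dist']))[0].reshape(-1,2);print(n);print(uv.T)
a,_=grab('wrist');b,_=grab('side');s,_=grab('scene')
for i in(a,b,s): print([(c,st) for c,st in blobs(hsv(i,(45,100,40),(80,255,255)),15) if st[4]<500])
w=cv2.imread('pics/w4.png');g=cv2.cvtColor(w,cv2.COLOR_BGR2GRAY);print(g[215:345:2,268].tolist());print(g[215:345:2,276].tolist());print(g[215:345:2,284].tolist())
cv2.imwrite('pics/v6.png',np.hstack([cv2.resize(b[290:390,140:240],(400,400),interpolation=2),cv2.resize(s[190:270,350:430],(400,400),interpolation=2)]))
```

```text
[535.7 243.1  77.1] 0.002279174070885919
side
[[196.2 195.1 192.9 189.7 188.5 186.2 183.3 181.9 179.5 187.1 197.8 176.4
  191.6]
 [351.9 348.5 342.1 350.  346.6 340.2 348.2 344.7 338.2 338.4 340.9 336.
  351.2]]
scene
[[393.  393.8 395.4 393.1 393.9 395.4 393.1 394.  395.5 395.2 394.7 395.7
  392.1]
 [241.5 238.2 232.  244.9 241.6 235.4 248.4 245.1 238.9 233.7 228.3 239.1
  245.9]]
wrist
[[272.9 272.8 272.5 272.9 272.7 272.4 272.8 272.7 272.4 274.9 276.6 273.
  274.9]
 [256.8 265.1 282.8 240.1 247.6 263.7 222.8 229.5 243.8 270.2 299.7 238.7
  239.3]]
[]
[(array([189.7, 345.4]), array([177, 336,  22,  18, 202], dtype=int32)), (array([ 18.5, 411.2]), array([  0, 404,  38,  16, 468], dtype=int32))]
[(array([ 42.1, 135.1]), array([ 31, 130,  24,  11, 180], dtype=int32)), (array([393.4, 241.8]), array([391, 234,   6,  17,  60], dtype=int32)), (array([307.7, 322.9]), array([299, 313,  19,  20, 254], dtype=int32)), (array([473.4, 338.1]), array([465, 334,  21,  11,  56], dtype=int32))]
[226, 226, 224, 224, 231, 224, 222, 221, 223, 223, 225, 223, 219, 221, 226, 227, 225, 227, 207, 128, 117, 114, 114, 118, 117, 120, 117, 116, 115, 119, 118, 118, 118, 119, 111, 117, 116, 139, 228, 229, 166, 70, 44, 24, 30, 22, 20, 24, 24, 25, 25, 14, 21, 26, 29, 32, 32, 28, 31, 29, 32, 28, 33, 35, 32]
[68, 67, 67, 68, 67, 69, 67, 71, 96, 132, 139, 142, 141, 140, 143, 139, 143, 144, 127, 48, 25, 21, 22, 24, 21, 20, 21, 19, 19, 21, 25, 19, 26, 19, 20, 24, 16, 31, 47, 54, 54, 59, 55, 55, 55, 55, 53, 52, 54, 52, 51, 48, 55, 52, 55, 51, 51, 55, 51, 52, 58, 53, 103, 158, 160]
[67, 71, 64, 65, 69, 70, 69, 67, 95, 128, 139, 144, 146, 141, 140, 145, 140, 142, 136, 119, 113, 119, 118, 122, 115, 115, 116, 117, 115, 117, 117, 120, 119, 117, 121, 115, 113, 137, 224, 190, 77, 24, 18, 24, 24, 23, 28, 23, 26, 24, 28, 26, 28, 26, 24, 28, 34, 34, 36, 39, 40, 44, 46, 45, 47]
```

View pics/v6.png

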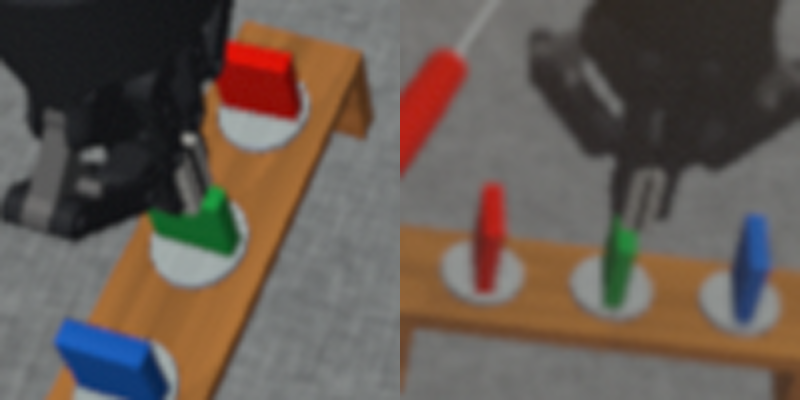

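The side and scene crops show the shut fingertips sitting just at the top of the green plate. So the tips are about 38 mm higher than the stated tool geometry implies. The wrist view agrees: the 35 mm gap spans 71 px, a depth of 158 mm instead of 193 mm. I'll open, shift 3 mm in tool y, and descend in checked steps.

```bash
python3 -m jog '[[0,0.003,-0.005,0,0,0,0.035],[0,0,0,0,0,0,0.035],[0,0,0,0,0,0,0.035],[0,0,0.018,0,0,0,0.035],[0,0,0.01,0,0,0,0.035]]' && python3 -m jog '[[0,0,0.01,0,0,0,0.035],[0,0,0,0,0,0,0.035],[0,0,0,0,0,0,0.035]]'
python3 - <<'E'
from h import *
a,ca=grab('wrist');cv2.imwrite('pics/w6.png',a);b,_=grab('side');s,_=grab('scene')
cv2.imwrite('pics/v7.png',np.vstack([np.hstack([cv2.resize(b[290:390,140:240],(300,300),interpolation=2),cv2.resize(s[190:270,350:430],(300,300),interpolation=2)]),cv2.resize(a[180:340,115:435],(600,300))]))
E
```

```text
time_s: 5.1
eef_pos: [535.0, 240.0, 52.7]
ee_rot: [0.0, 1.0, -0.026, -0.001]
force: [-0.7, -0.4, 0.3]
grip_width: 0.409
grip_force: 0.0
time_s: 5.4
eef_pos: [535.6, 240.2, 44.0]
ee_rot: [-0.0, 1.0, -0.026, 0.0]
force: [0.4, 0.4, -0.1]
grip_width: 0.414
grip_force: 0.0
```

View pics/v7.png

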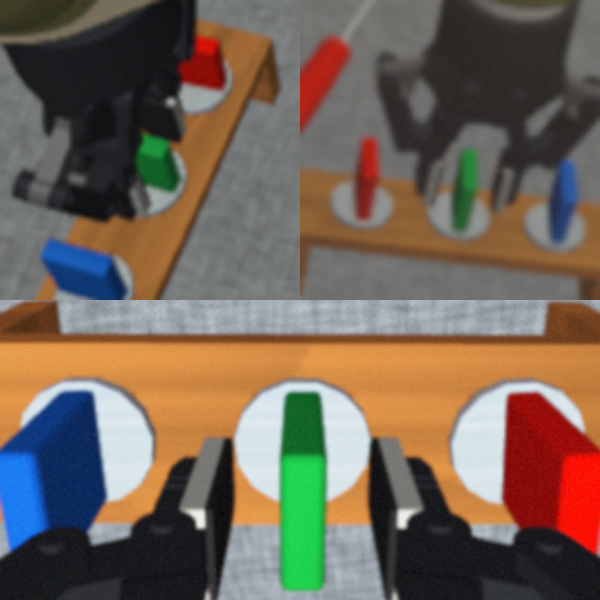

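The fingers now straddle the green plate, with their tips below mid-plate and no contact. Closing.

```bash
python3 -m jog '[[0,0,0,0,0,0,0.0],[0,0,0,0,0,0,0.0],[0,0,0,0,0,0,0.0],[0,0,0,0,0,0,0.0]]' 60 && python3 -m jog '[[0,0,-0.02,0,0,0,0.0],[0,0,-0.04,0,0,0,0.0],[0,0,-0.04,0,0,0,0.0],[0,0,-0.04,0,0,0,0.0],[0,0,0,0,0,0,0.0]]'
python3 - <<'E'
from h import *
a,ca=grab('wrist');cv2.imwrite('pics/w8.png',a)
print(blobs(hsv(a,(45,100,40),(80,255,255)),50))
s,cs=grab('scene');b,cb=grab('side');cv2.imwrite('pics/s8.png',s);cv2.imwrite('pics/b8.png',b)
for i in(s,b): print([(c,st) for c,st in blobs(hsv(i,(45,100,40),(80,255,255)),15) if st[4]<500])
E
```

```text
time_s: 5.95
eef_pos: [535.7, 240.2, 44.2]
ee_rot: [-0.0, 1.0, -0.026, 0.0]
force: [-0.5, 0.1, 4.1]
grip_width: 0.105
grip_force: 58.8
time_s: 6.45
eef_pos: [537.5, 240.6, 189.2]
ee_rot: [-0.001, 1.0, -0.026, 0.005]
force: [0.3, -0.5, -1.9]
grip_width: 0.108
grip_force: 58.4
[(array([66.11170213,  3.64361702]), array([ 55,   0,  29,  12, 188], dtype=int32)), (array([275.21417197, 283.08797771]), array([ 262,  229,   27,  106, 2512], dtype=int32))]
[(array([ 42.37297297, 135.17297297]), array([ 31, 130,  25,  11, 185], dtype=int32)), (array([406.16853933, 192.58426966]), array([403, 182,   7,  23,  89], dtype=int32)), (array([307.70472441, 322.88582677]), array([299, 313,  19,  20, 254], dtype=int32)), (array([473.41071429, 338.14285714]), array([465, 334,  21,  11,  56], dtype=int32))]
[(array([119.25925926, 253.48148148]), array([117, 250,   5,   7,  27], dtype=int32)), (array([176.19125683, 289.4863388 ]), array([169, 278,  14,  25, 183], dtype=int32)), (array([ 18.44753747, 411.20342612]), array([  0, 404,  38,  16, 467], dtype=int32))]
```

```bash
cat >> h.py <<'E'
def tplane(uv,z):
    c=eyes.calibration('wrist'); return plane((c,np.array(c['mount'])),uv,z)
E
python3 - <<'E'
from h import *
np.set_printoptions(precision=1,suppress=True)
a=cv2.imread('pics/w8.png')
g=hsv(a,(45,100,40),(80,255,255));br=hsv(a,(45,100,150),(80,255,255))
for nm,m in(('all',g),('bright',br)):
    for c,st in blobs(m,100): print(nm,c,st)
print('col',[(v,a[v,275].tolist()) for v in range(205,345,4)])
m=br;ys,xs=np.nonzero(m[:, 230:320]);print([(v,xs[ys==v].min()+230,xs[ys==v].max()+230) for v in range(ys.min(),ys.max(),8) if (ys==v).any()])
ys,xs=np.where(br[220:345,230:320]);t,b=ys.min()+220,ys.max()+220
print('top face ends tool',t,b,tplane([[275,t],[275,b]],-57))
gr=cv2.cvtColor(a,cv2.COLOR_BGR2GRAY);print('rows around collar',gr[170:260:2,275].tolist());print(gr[225,225:330:2].tolist())
E
```

```text
all [66.1  3.6] [ 55   0  29  12 188]
all [275.2 283.1] [ 262  229   27  106 2512]
bright [65.5  3.4] [ 55   0  27  11 167]
bright [275.  297.9] [ 264  263   23   72 1536]
col [(205, [57, 122, 204]), (209, [61, 131, 202]), (213, [66, 137, 211]), (217, [66, 139, 216]), (221, [136, 131, 130]), (225, [233, 221, 207]), (229, [78, 118, 61]), (233, [38, 93, 24]), (237, [29, 91, 13]), (241, [34, 92, 15]), (245, [37, 94, 15]), (249, [39, 97, 15]), (253, [24, 87, 3]), (257, [32, 93, 14]), (261, [45, 122, 23]), (265, [76, 195, 34]), (269, [77, 204, 32]), (273, [76, 206, 32]), (277, [77, 206, 35]), (281, [78, 204, 32]), (285, [75, 202, 26]), (289, [70, 200, 20]), (293, [77, 206, 34]), (297, [72, 203, 31]), (301, [72, 201, 27]), (305, [73, 203, 28]), (309, [72, 202, 28]), (313, [79, 205, 37]), (317, [76, 202, 33]), (321, [73, 201, 30]), (325, [72, 199, 25]), (329, [72, 200, 30]), (333, [74, 181, 41]), (337, [169, 159, 152]), (341, [181, 175, 166])]
[(263, np.int64(265), np.int64(284)), (271, np.int64(264), np.int64(286)), (279, np.int64(264), np.int64(286)), (287, np.int64(265), np.int64(285)), (295, np.int64(265), np.int64(285)), (303, np.int64(265), np.int64(285)), (311, np.int64(265), np.int64(285)), (319, np.int64(265), np.int64(285)), (327, np.int64(265), np.int64(285))]
top face ends tool 263 334 [[ 19.    1.4 -57. ]
 [-13.5   1.3 -57. ]]
rows around collar [139, 141, 144, 139, 127, 148, 156, 161, 154, 145, 144, 141, 163, 172, 158, 156, 96, 121, 142, 146, 150, 146, 152, 157, 162, 146, 125, 195, 219, 157, 63, 62, 63, 65, 64, 66, 62, 66, 61, 62, 67, 56, 69, 67, 63]
[158, 146, 150, 155, 161, 163, 163, 173, 165, 170, 171, 166, 162, 173, 165, 156, 142, 130, 133, 163, 192, 214, 216, 218, 218, 218, 216, 214, 216, 215, 197, 160, 132, 120, 126, 147, 163, 163, 164, 165, 163, 159, 152, 152, 155, 163, 160, 162, 164, 153, 152, 148, 151]
```

```bash
A='x'; python3 -m jog '[[0.0054,0.0443,0,0,0,0,0],[0.0054,0.0443,0,0,0,0,0],[0.0054,0.0443,0,0,0,0,0],[0.0054,0.0443,0,0,0,0,0],[0.0054,0.0443,0,0,0,0,0]]' >/dev/null; python3 -m jog '[[0.0054,0.0443,0,0,0,0,0],[0.0054,0.0443,0,0,0,0,0],[0.0054,0.0443,0,0,0,0,0],[0.0054,0.0443,0,0,0,0,0],[0,0,0.01,0,0,-0.1483,0]]' ; python3 -m jog '[[0,0,0.01,0,0,-0.1483,0],[0,0,0.01,0,0,-0.1483,0],[0,0,0,0,0,-0.1483,0],[0,0,0,0,0,-0.1483,0],[0,0,0,0,0,-0.1483,0]]' >/dev/null; python3 -m jog '[[0,0,0,0,0,-0.1483,0],[0,0,0,0,0,-0.1483,0],[0,0,0,0,0,-0.1483,0],[0,0,0,0,0,-0.1483,0],[0,0,0,0,0,-0.1483,0]]' >/dev/null;  python3 -m jog '[[0,0,0,0,0,-0.1483,0],[0,0,0,0,0,0,0],[0,0,0,0,0,0,0]]'
cat > look.py <<'E'
from h import *
np.set_printoptions(precision=2,suppress=True)
import sys
s=sense();T=tool(s);print('pos',s['eef_pos'],'yaw',np.arctan2(T[1,0],T[0,0]),'tilt',T[:3,2],'j6',s['joints'][5],'t',s['time_s'])
a,ca=grab('wrist');cv2.imwrite('pics/%s.png'%sys.argv[1],a)
z=s['eef_pos'][2]-float(sys.argv[2])   # plane height, world mm
lo,hi=((12,100,60),(32,255,255)) if sys.argv[3]=='brass' else ((22,150,170),(32,255,255))
cs,h=cv2.findContours(hsv(a,lo,hi),cv2.RETR_CCOMP,cv2.CHAIN_APPROX_NONE)
for k in cs:
    if len(k)<30: continue
    r=cv2.minAreaRect(tplane(k.reshape(-1,2),z)[:,:2].astype(np.float32))
    if min(r[1])>7 and max(r[1])<75: print(len(k),cv2.boundingRect(k),'tool xy',np.array(r[0]),'size',np.array(r[1]),'ang',r[2])
E
python3 look.py w9 93 brass
```

```text
time_s: 7.6
eef_pos: [563.1, -165.5, 172.3]
ee_rot: [0.0, 0.999, 0.047, -0.001]
force: [0.4, 1.1, -1.6]
grip_width: 0.108
grip_force: 58.8
time_s: 8.9
eef_pos: [563.1, -160.4, 152.5]
ee_rot: [-0.001, 0.651, 0.759, -0.0]
force: [-0.6, -0.3, -1.0]
grip_width: 0.104
grip_force: 58.7
pos [ 563.08 -160.36  152.55] yaw 1.7242995828214618 tilt [-0.  0. -1.] j6 -0.6309112392959566 t 8.9
54 (151, 346, 21, 21) tool xy [-131.63 -100.69] size [27.59  9.74] ang 52.43733596801758
51 (319, 162, 15, 16) tool xy [32.36 35.7 ] size [ 9.99 10.82] ang 89.95832061767578
189 (254, 151, 49, 52) tool xy [26.92  1.68] size [37.21 35.17] ang 0.07952035963535309
76 (270, 160, 17, 27) tool xy [29.77  1.61] size [18.84 11.39] ang 0.08233140408992767
36 (511, 102, 14, 14) tool xy [ 75.9  168.32] size [9.3  8.69] ang 41.13581085205078
35 (535, 99, 14, 13) tool xy [ 78.65 185.76] size [9.75 8.1 ] ang 88.58736419677734
```

Run:
```python
from h import *
np.set_printoptions(precision=1,suppress=True)
a=cv2.imread('pics/w9.png')
for u in(260,278,296):
    vs=np.arange(140,215); X=tplane([[u,v] for v in vs],59.5)[:,0]
    print(u,[(int(v),round(float(x),1),a[v,u].tolist()) for v,x in zip(vs,X)][::2])
v=175;Y=tplane([[u,v] for u in range(246,312)],59.5)[:,1];print([(round(float(y),1),a[v,u].tolist()) for u,y in zip(range(246,312),Y)][::2])
```

```text
260 [(140, 53.2, [89, 80, 72]), (142, 51.8, [93, 81, 71]), (144, 50.4, [93, 87, 74]), (146, 49.0, [88, 86, 77]), (148, 47.6, [193, 188, 177]), (150, 46.2, [145, 157, 167]), (152, 44.9, [27, 81, 116]), (154, 43.5, [38, 112, 151]), (156, 42.0, [62, 170, 216]), (158, 40.6, [57, 169, 212]), (160, 39.2, [53, 167, 212]), (162, 37.8, [56, 169, 213]), (164, 36.4, [59, 168, 212]), (166, 35.0, [57, 172, 212]), (168, 33.5, [63, 172, 217]), (170, 32.1, [55, 172, 215]), (172, 30.6, [58, 173, 217]), (174, 29.2, [55, 168, 213]), (176, 27.7, [50, 165, 208]), (178, 26.3, [60, 169, 215]), (180, 24.8, [56, 165, 208]), (182, 23.3, [59, 168, 213]), (184, 21.9, [55, 167, 211]), (186, 20.4, [60, 175, 217]), (188, 18.9, [59, 171, 213]), (190, 17.4, [49, 163, 205]), (192, 15.9, [53, 168, 212]), (194, 14.4, [45, 165, 210]), (196, 12.9, [51, 166, 211]), (198, 11.4, [55, 169, 212]), (200, 9.9, [54, 156, 198]), (202, 8.4, [41, 62, 77]), (204, 6.8, [44, 43, 43]), (206, 5.3, [80, 69, 63]), (208, 3.7, [100, 83, 75]), (210, 2.2, [94, 84, 75]), (212, 0.6, [119, 115, 111]), (214, -0.9, [227, 227, 218])]
278 [(140, 53.
[... 2277 characters left out ...]
15.6, [210, 221, 225]), (-14.1, [68, 171, 211]), (-12.7, [59, 169, 214]), (-11.3, [61, 171, 211]), (-9.8, [52, 166, 207]), (-8.4, [54, 167, 211]), (-7.0, [53, 162, 207]), (-5.5, [45, 155, 209]), (-4.1, [58, 150, 203]), (-2.7, [194, 204, 210]), (-1.2, [241, 237, 232]), (0.2, [241, 239, 232]), (1.6, [241, 238, 232]), (3.1, [241, 237, 232]), (4.5, [241, 237, 232]), (5.9, [182, 184, 188]), (7.4, [41, 123, 174]), (8.8, [41, 137, 188]), (10.2, [57, 162, 206]), (11.7, [57, 163, 209]), (13.1, [56, 164, 209]), (14.5, [58, 166, 210]), (16.0, [60, 169, 212]), (17.4, [77, 172, 212]), (18.8, [211, 223, 229]), (20.3, [245, 241, 236]), (21.7, [246, 242, 237]), (23.1, [225, 215, 204]), (24.6, [55, 51, 50])]
```

Core top face spans tool x 9.0…43.2 and y −15.1…18.3, which is 34 mm square as stated. Its centre is (26.1, 1.6), against the key at about (2.3, 1.35). I shift +24 mm in x, then descend with a force watch.

```bash
python3 -m jog '[[0.012,0,0,0,0,0,0],[0.012,0,0,0,0,0,0],[0,0,0.02,0,0,0,0],[0,0,0.02,0,0,0,0],[0,0,0,0,0,0,0]]'; python3 -m jog '[[0,0,0.004,0,0,0,0],[0,0,0.004,0,0,0,0],[0,0,0.004,0,0,0,0]]'
```

```text
time_s: 9.45
eef_pos: [558.4, -135.2, 111.6]
ee_rot: [-0.002, 0.649, 0.761, -0.001]
force: [0.0, 0.2, -0.4]
grip_width: 0.111
grip_force: 58.8
time_s: 9.75
eef_pos: [560.1, -136.9, 102.3]
ee_rot: [0.001, 0.649, 0.761, 0.0]
force: [0.4, 0.0, -1.3]
grip_width: 0.112
grip_force: 58.8
```

```bash
python3 -c "
from rig import sense;print(sense()['force'],sense()['wrist_torque'])"
```

```text
[ 0.43613454  0.04344925 -1.33837286] [-0.06032314  0.0244397  -0.01512737]
```

```bash
python3 -m jog '[[0,0,0.004,0,0,0,0],[0,0,0.004,0,0,0,0]]' | grep -E 'pos|^force'; python3 -m jog '[[0,0,0.004,0,0,0,0],[0,0,0.003,0,0,0,0]]'| grep -E 'pos|^force'; python3 -m jog '[[0,0,0.003,0,0,0,0],[0,0,0,0,0,0,0]]'| grep -E 'pos|^force|rot'
```

```text
eef_pos: [559.9, -136.9, 93.7]
force: [0.1, 0.1, -1.6]
eef_pos: [559.7, -136.9, 86.4]
force: [0.4, -0.1, -0.5]
eef_pos: [559.6, -136.8, 83.4]
ee_rot: [-0.0, 0.649, 0.761, -0.0]
force: [0.0, -0.2, -0.9]
```

```bash
python3 -m jog '[[0,0,0.0015,0,0,0,0],[0,0,0,0,0,0,0]]' | grep -E 'pos|^force'; python3 -m jog '[[0,0,0.001,0,0,0,0],[0,0,0,0,0,0,0]]'| grep -E 'pos|^force'; python3 -m jog '[[0,0,0.001,0,0,0,0],[0,0,0,0,0,0,0]]'| grep -E 'pos|^force|rot'
```

```text
eef_pos: [559.8, -136.9, 82.2]
force: [0.5, -0.1, -1.4]
eef_pos: [559.8, -136.9, 81.3]
force: [-0.2, -0.2, -0.4]
eef_pos: [559.9, -136.9, 81.1]
ee_rot: [0.0, 0.649, 0.761, 0.0]
force: [-1.8, 1.4, 6.1]
```

Collar contact at TCP z 81.1, as computed: the key is home. Now I turn clockwise (+rz), shifting slightly to keep the key's axis fixed.

```bash
python3 -m jog '[[0,-0.0003,0,0,0,0.12,0],[0,-0.0003,0,0,0,0.12,0],[0,-0.0003,0,0,0,0.12,0],[0,-0.0003,0,0,0,0.12,0],[0,0,0,0,0,0,0]]' 80| grep -E 'pos|^force|rot'; python3 -m jog '[[0,-0.0003,0,0,0,0.12,0],[0,-0.0003,0,0,0,0.12,0],[0,-0.0003,0,0,0,0.12,0],[0,-0.0003,0,0,0,0.12,0],[0,0,0,0,0,0,0]]'| grep -E 'pos|^force|rot'; python3 -c "
from rig import sense;s=sense();print(s['wrist_torque'],s['joints'][5],s['grip_force'])"; python3 -m jog '[[0,-0.0003,0,0,0,0.12,0],[0,-0.0003,0,0,0,0.12,0],[0,-0.0003,0,0,0,0.12,0],[0,0,0,0,0,0,0]]'| grep -E 'pos|^force|rot';  python3 -c "
from rig import sense;s=sense();print(s['wrist_torque'],s['joints'][5],s['grip_force'])"
```

```text
eef_pos: [559.6, -136.7, 81.2]
ee_rot: [0.001, 0.812, 0.584, 0.001]
force: [3.3, 3.4, 3.9]
eef_pos: [558.2, -135.9, 81.2]
ee_rot: [0.0, 0.927, 0.375, 0.001]
force: [1.2, 3.5, 6.4]
[ 0.73109827 -0.22220351 -0.00909311] 0.35843246207022744 80.71779370307922
eef_pos: [557.4, -134.9, 81.2]
ee_rot: [-0.0, 0.979, 0.203, 0.001]
force: [-0.6, 5.8, 8.2]
[ 0.97671775  0.04811388 -0.02132407] 0.7191274806384566 80.91906666755676
```

```bash
for i in 1 ; do python3 -m jog '[[0,-0.0001,0,0,0,0.08,0],[0,0,0,0,0,0,0]]'| grep -E '^force|rot';  python3 -c "
from rig import sense;s=sense();print(s['wrist_torque'],s['joints'][5])"; done;  python3 -m jog '[[0,-0.0001,0,0,0,0.06,0],[0,0,0,0,0,0,0]]'| grep -E '^force|rot';  python3 -c "
from rig import sense;s=sense();print(s['wrist_torque'],s['joints'][5])"; python3 -m jog '[[0,-0.0001,0,0,0,0.05,0],[0,0,0,0,0,0,0]]'| grep -E '^force|rot';  python3 - <<'E'
from h import *
s=sense();print(s['wrist_torque'],s['joints'][5])
a,_=grab('scene')
for c,st in blobs(hsv(a,(4,180,150),(13,255,255)),5): print(c,st)
print([ (c,st) for c,st in blobs(hsv(cv2.imread('pics/scene0.png'),(4,180,150),(13,255,255)),5)])
E
```

```text
ee_rot: [-0.0, 0.986, 0.164, 0.0]
force: [-1.6, 5.4, 8.7]
[ 1.02712045  0.205889   -0.01798846] 0.7980018662071855
ee_rot: [-0.001, 0.991, 0.135, 0.0]
force: [-1.1, 5.8, 9.2]
[ 1.16505075  0.22526716 -0.00335257] 0.8575873034180079
ee_rot: [-0.001, 0.994, 0.11, 0.0]
force: [-1.2, 6.4, 8.9]
[1.19737677 0.23012954 0.1245154 ] 0.9071894099462503
[509.          80.70731707] [504  76  11  12  41]
[ 37.16666667 150.83333333] [ 36 150   3   3   6]
[258.38461538 340.38461538] [257 339   4   4  13]
[(array([508.78125,  80.4375 ]), array([504,  76,  10,  12,  32], dtype=int32)), (array([258.38461538, 340.38461538]), array([257, 339,   4,   4,  13], dtype=int32))]
```

```bash
python3 -m jog '[[0,0,0,0,0,0.05,0],[0,0,0,0,0,0,0]]'| grep -E '^force|rot';  python3 - <<'E'
from h import *
s=sense();print(s['wrist_torque'],s['joints'][5],s['time_s'])
a,_=grab('scene');o=cv2.imread('pics/scene0.png')
for i in(o,a): print([(c,st) for c,st in blobs(hsv(i[240:275,200:260],(0,150,120),(14,255,255)),2)])
b,_=grab('side');o=cv2.imread('pics/side0.png')
for i in(o,b): print([(c,st) for c,st in blobs(hsv(i[175:215,205:250],(0,150,120),(14,255,255)),2)])
E
```

```text
ee_rot: [-0.001, 0.996, 0.086, 0.0]
force: [-1.1, 6.8, 9.1]
[1.29567448 0.20708392 0.4505167 ] 0.9566660685641868 13.2
[(array([28.76470588, 14.17647059]), array([27, 12,  5,  5, 17], dtype=int32))]
[]
[(array([23.15384615, 18.80769231]), array([21, 17,  6,  5, 26], dtype=int32))]
[]
```

Torque rose to 0.45 N m, so it is at the stop, and the orange tongue has vanished from both views. I back off within the play and pull out.

```bash
python3 -m jog '[[0,0,0,0,0,-0.08,0],[0,0,-0.001,0,0,-0.06,0],[0,0,-0.005,0,0,0,0]]'| grep -E 'pos|^force|rot'; python3 -m jog '[[0,0,-0.01,0,0,0,0],[0,0,-0.01,0,0,0,0],[0,0,-0.015,0,0,0,0],[0,0,-0.02,0,0,0,0],[0,0,0,0,0,0,0]]'; python3 look.py w11 36 yel;  python3 - <<'E'
from h import *
a=cv2.imread('pics/w11.png');br=hsv(a,(45,100,150),(80,255,255))
for c,st in blobs(br,500): t,b=st[1],st[1]+st[3]-1; print(st,tplane([[c[0],t],[c[0],b],[c[0],228]],-57))
E
```

```text
eef_pos: [556.9, -134.7, 85.8]
ee_rot: [-0.001, 0.988, 0.155, -0.0]
force: [4.1, 2.9, -3.1]
time_s: 14.1
eef_pos: [557.8, -136.2, 144.1]
ee_rot: [0.002, 0.988, 0.154, 0.002]
force: [-0.3, -0.7, -0.8]
grip_width: 0.102
grip_force: 79.5
pos [ 557.77 -136.19  144.07] yaw 0.308424801086272 tilt [ 0. -0. -1.] j6 0.819682159775344 t 14.1
194 (421, 295, 69, 55) tool xy [-134.13  183.35] size [65.45 64.54] ang 3.4463014602661133
89 (436, 309, 31, 24) tool xy [-131.53  181.84] size [27.94 28.16] ang 1.5832751989364624
92 (245, 192, 17, 36) tool xy [-11.83 -16.03] size [15.  30.8] ang 80.3198013305664
106 (272, 187, 25, 39) tool xy [-9.74 11.38] size [15.33 37.18] ang 71.46102905273438
[ 265  263   21   71 1358] [[ 18.49866382   1.27935373 -57.        ]
 [-13.57724767   1.22247554 -57.        ]
 [ 32.74581206   1.30446157 -57.        ]]
```

```bash
python3 -m jog '[[-0.032,0.036,0,0,0,0,0],[-0.032,0.036,0,0,0,0,0],[-0.032,0.036,0,0,0,0,0],[-0.032,0.036,0,0,0,0,0],[-0.032,0.036,0,0,0,0,0]]' >/dev/null; python3 -m jog '[[0,0,0.025,0,0,0,0],[0,0,0.025,0,0,0,0],[0,0,0,0,0,0,0],[0,0,0,0,0,0,0]]'|grep pos; python3 look.py w12 36 yel;python3 - <<'E'
from h import *
a=cv2.imread('pics/w12.png');z=sense()['eef_pos'][2]-36
hh=cv2.cvtColor(a,cv2.COLOR_BGR2HSV)
for u in(255,278,300):
    vs=range(110,260,3);X=tplane([[u,v] for v in vs],z)[:,0];print(u,[(round(float(x),1),hh[v,u].tolist()) for v,x in zip(vs,X)])
E
```

```text
eef_pos: [458.9, -355.2, 91.2]
pos [ 458.94 -355.15   91.19] yaw 0.30868272580870815 tilt [-0.  0. -1.] j6 0.40200299097748643 t 15.05
353 (236, 131, 96, 95) tool xy [26.56  6.11] size [64.77 64.15] ang 3.7299013137817383
144 (262, 159, 41, 40) tool xy [27.47  5.85] size [27.85 27.69] ang 3.0719470977783203
255 [(74.3, [104, 23, 146]), (72.3, [106, 26, 147]), (70.4, [108, 25, 154]), (68.4, [106, 22, 148]), (66.5, [106, 26, 145]), (64.5, [105, 26, 138]), (62.5, [68, 7, 139]), (60.5, [23, 243, 145]), (58.5, [28, 255, 246]), (56.5, [28, 255, 246]), (54.5, [28, 255, 247]), (52.4, [28, 255, 245]), (50.4, [28, 255, 245]), (48.4, [28, 255, 246]), (46.3, [28, 255, 245]), (44.2, [28, 255, 247]), (42.1, [28, 255, 247]), (40.1, [28, 255, 247]), (37.9, [28, 255, 247]), (35.8, [28, 255, 247]), (33.7, [28, 255, 247]), (31.6, [28, 255, 248]), (29.4, [28, 255, 247]), (27.3, [28, 255, 247]), (25.1, [28, 255, 247]), (22.9, [28, 255, 247]), (20.7, [28, 255, 248]), (18.5, [28, 255, 247]), (16.3, [27, 255, 246]), (14.1, [27, 255, 246]), (11.8, [27, 255, 247]), (9.6, [27, 255, 246]), (7.3, [27, 255, 247])
[... 2113 characters left out ...]
, (31.5, [22, 255, 138]), (29.4, [22, 255, 144]), (27.2, [23, 255, 158]), (25.1, [22, 255, 171]), (22.9, [23, 255, 183]), (20.7, [22, 255, 191]), (18.5, [23, 255, 207]), (16.3, [23, 255, 215]), (14.0, [23, 255, 224]), (11.8, [25, 255, 235]), (9.5, [25, 255, 241]), (7.3, [27, 255, 247]), (5.0, [27, 255, 247]), (2.7, [27, 255, 247]), (0.4, [27, 255, 247]), (-1.9, [27, 255, 247]), (-4.3, [27, 255, 247]), (-6.6, [24, 186, 239]), (-9.0, [102, 24, 136]), (-11.4, [98, 18, 113]), (-13.7, [106, 27, 161]), (-16.2, [100, 29, 200]), (-18.6, [100, 30, 198]), (-21.0, [100, 29, 193]), (-23.5, [100, 28, 203]), (-25.9, [103, 33, 199]), (-28.4, [102, 31, 192]), (-30.9, [102, 27, 186]), (-33.4, [99, 28, 171])]
```

Holder centre at tool (26.7, 6.0), 64 mm square and hole 28 mm as stated. Key at (2.4, 1.3). Shift (+24.3, +4.7) and let down.

```bash
python3 -m jog '[[0.012,0.0025,0,0,0,0,0],[0.0123,0.0022,0,0,0,0,0],[0,0,0.02,0,0,0,0],[0,0,0.018,0,0,0,0],[0,0,0,0,0,0,0]]' | grep -E 'pos|^force'; python3 -m jog '[[0,0,0.006,0,0,0,0],[0,0,0.006,0,0,0,0]]'| grep -E 'pos|^force'; python3 -m jog '[[0,0,0.006,0,0,0,0],[0,0,0.005,0,0,0,0],[0,0,0,0,0,0,0]]'| grep -E 'pos|^force'
```

```text
eef_pos: [483.9, -351.4, 52.0]
force: [0.0, 0.2, -0.4]
eef_pos: [484.5, -352.9, 42.3]
force: [-0.1, 0.1, -1.3]
eef_pos: [483.4, -352.2, 29.6]
force: [0.9, -0.1, -0.6]
```

```bash
python3 -m jog '[[0,0,0.004,0,0,0,0],[0,0,0,0,0,0,0]]' | grep -E 'pos|^force'; python3 -m jog '[[0,0,0.001,0,0,0,0],[0,0,0,0,0,0,0]]'| grep -E 'pos|^force'; python3 -m jog '[[0,0,0.001,0,0,0,0],[0,0,0,0,0,0,0]]'| grep -E 'pos|^force'
```

```text
eef_pos: [483.6, -352.3, 26.0]
force: [0.6, -0.6, -1.2]
eef_pos: [483.7, -352.5, 25.3]
force: [-0.6, 0.2, -0.5]
eef_pos: [483.7, -352.5, 24.3]
force: [-0.5, -0.3, -1.8]
```

```bash
python3 -m jog '[[0,0,0.001,0,0,0,0],[0,0,0,0,0,0,0]]' | grep -E 'pos|^force'; python3 -m jog '[[0,0,0,0,0,0,0.03],[0,0,0,0,0,0,0.03],[0,0,0,0,0,0,0.03],[0,0,0,0,0,0,0.03],[0,0,0,0,0,0,0.03]]'| grep -E 'pos|^force|wid'; python3 -m jog '[[0,0,-0.01,0,0,0,0.03],[0,0,-0.03,0,0,0,0.03],[0,0,-0.04,0,0,0,0.03],[0,0,-0.04,0,0,0,0.03],[0,0,-0.03,0,0,0,0.03]]'| grep pos; python3 -m jog '[[-0.04,0,0,0,0,0,0.03],[-0.03,0,0,0,0,0,0.03],[0,0,0,0,0,0,0.03],[0,0,0,0,0,0,0.03]]'
python3 - <<'E'
from h import *
np.set_printoptions(precision=1,suppress=True)
a,ca=grab('wrist');b,cb=grab('side');s,cs=grab('scene')
for m,c in((a,ca),(b,cb),(s,cs)): print([(x,st,plane(c,[x],61)[0]) for x,st in blobs(hsv(m,(45,100,40),(80,255,255)),15) if st[4]<1500])
for i in(s[240:275,200:260],b[175:215,205:250]): print(blobs(hsv(i,(0,150,120),(14,255,255)),2))
cv2.imwrite('pics/v9.png',np.hstack([cv2.resize(a,(400,300)),cv2.resize(b[120:210,200:320],(400,300),interpolation=2)]))
E
```

```text
eef_pos: [483.8, -352.5, 24.2]
force: [-2.8, 1.6, 6.3]
eef_pos: [483.7, -352.4, 23.2]
force: [0.6, -0.6, 0.5]
grip_width: 0.353
eef_pos: [484.0, -352.7, 176.9]
time_s: 18.3
eef_pos: [417.0, -373.9, 174.1]
ee_rot: [0.0, 0.988, 0.153, 0.0]
force: [0.9, 0.6, -0.0]
grip_width: 0.356
grip_force: 0.0
[(array([274.9, 112.6]), array([269,  92,  13,  43, 494], dtype=int32), array([ 486.1, -353.3,   61. ]))]
[(array([395.7,  80.3]), array([395,  75,   2,  11,  16], dtype=int32), array([ 244.5, -799.3,   61. ])), (array([297.4, 144.4]), array([292, 138,  12,  14, 161], dtype=int32), array([ 487.8, -354.7,   61. ])), (array([130. , 250.1]), array([117, 244,  27,  13, 278], dtype=int32), array([732.8,  76.6,  61. ])), (array([ 18.4, 411.2]), array([  0, 404,  38,  16, 467], dtype=int32), array([734.6, 379.5,  61. ]))]
[(array([ 42. , 135.2]), array([ 31, 130,  24,  11, 185], dtype=int32), array([ 199.8, -752.2,   61. ])), (array([144. , 209.8]), array([142, 202,   5,  18,  58], dtype=int32), array([ 480.6, -352.5,   61. ])), (array([307.7, 322.9]), array([299, 314,  19,  19, 253], dtype=int32), array([765.9,  59. ,  61. ])), (array([473.4, 338.1]), array([465, 334,  21,  11,  56], dtype=int32), array([776.1, 396.9,  61. ]))]
[]
[]
```

View pics/v9.png

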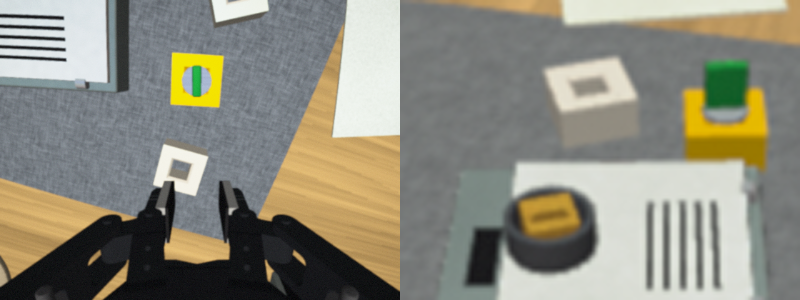

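The key stands upright on its collar, centred in the yellow holder (wrist crop (196,80)). The core is turned, the tongue is hidden and the gripper is clear.

```bash
python3 -c "
from rig import finish_job;print(finish_job())"
```

```text
the job is handed in; nothing more can be done
None
```

I turned the lock to its stop with the green flat key until the orange tongue drew back, then stood the key upright in the yellow holder and handed the job in at about 18.5 s; no verdict came back.

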